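# Set the click stop of the drilling jig and push the heat sink up to it

### The job

First push the sliding stop by itself along its rail, away from the heat sink, until its sprung pin clicks over the low hump and drops into the notch of the index block, but not over the high tooth beyond. Then gently push the heat sink along its channel until its end touches the stop, with the stop still in the notch. Push with the fingers only: lift neither the heat sink nor the pin, leave everything else on the bench where it is, and finish clear.

Things in the scene. Friction and masses are not known exactly. Their poses are not given: they have to be found in the camera images.
- jig: Dark green plate 170 x 460 x 12 mm, fixed; origin under its centre, y along the rail, the way stop and heat sink are pushed, z up. Channel for the heat sink on jig x = -45 mm (floor z 12 mm, lips 43 mm apart inside, 4 mm thick, tops at z 20 mm). Steel rail on jig x = 22 mm (14 mm wide, top z 28 mm; blocks at its ends, y = +-222 mm, top z 34 mm). The pin travels along jig x = 62 mm.
- stop (a joint): Travel of the sliding stop along the rail, m, growing to jig +y, 0 to 0.23; the pin is at jig y = value - 0.030. Friction about 1.5 N; it stays where left. Passing the low hump takes about 5 N, then the force dips as the pin drops into the notch; climbing the steep tooth beyond takes 11 to 18 N.
- pin (a joint): Height of the sprung pin above its lowest position, m: 0 on the way and in the notch, 0.004 on top of the low hump, 0.009 on top of the tooth. It is carried by the stop.
- stop_push (a point): Point on the flat rear face (facing jig -y) of the aluminium stop's block, above the rail, at jig z = 50 mm. The block is 46 mm wide (jig x), 36 mm long (jig y), from z = 15 to 68 mm. Push here towards jig +y; the fingertip must stay above the rail (z over 28 mm).
- stop_contact (a point): Point on the same flat rear face where the stop's arm (10 mm thick, z = 16 to 50 mm) spans the channel, on the channel's centre line: the face that the heat sink must touch. Its axes are parallel to the jig's.
- pin_tip (a point): Lowest point of the pin's ball end (ball 10 mm across), in the middle of the stop's length. The pin's knob, 16 mm across, tops out 73 mm above the bench when down.
- index_block: Dark steel block 24 x 46 mm fixed on the plate under the pin's path; its place along the rail varies. Origin at its underside, at the notch's middle; axes as the jig's. Low hump (24 mm above its underside) 6 mm to the -y side of the notch, steep tooth (29 mm high) on the +y side. The pin has about 0.5 mm play in the notch.
- sink_mid (a point): Centre of the loose heat sink: finned bare aluminium, 40 mm wide (jig x), 60 mm long (jig y), 30 mm tall, 160 g, lying fins up in the channel; axes nearly the jig's.
- sink_front (a point): Centre of the heat sink's +y end face, which must meet the stop (15 mm above the channel floor).
- sink_rear (a point): Centre of the heat sink's -y end face, where to push it (15 mm above the channel floor).
- mug: Bystander: white mug, 80 mm across, 90 mm tall; origin at its underside
- screw_jar: Bystander: glass jar with steel cap, 64 mm across, 80 mm tall; origin at its underside
- spool: Bystander: solder spool lying flat, 62 mm across, 40 mm tall; origin at its underside
- screwdriver: Bystander: screwdriver with yellow handle, lying flat
- meter: Bystander: hand-held grey meter, 85 x 160 x 35 mm; origin at its underside
- project_box: Bystander: bare aluminium box, 70 x 110 x 45 mm; origin at its underside
- dial_knob: Bystander: small black knob, 26 mm across, 16 mm tall, standing loose on the jig's plate, on the pin's side, 40 mm from the rail's line and near the plate's -y end; origin at its underside
- sink: The heat sink itself, origin at the centre of its underside.
Not all that is in view belongs to the job. What is shaped like the sink but green is not meant.

How it is judged:
By the outcome, as a careful person would: the job done as asked, in the order asked, and still so for the second after the job is handed in, with the robot touching nothing.
It also fails if it takes over 64 s, if anything falls off the work surface, if the arm or the gripper's body presses on something with over 40 N, if the wrist force passes 120 N, or if a joint passes its speed limit or range.

### The arm

A 7-joint arm with a two-finger parallel gripper is mounted at the origin on the work surface. World frame = base frame: x ahead of the robot, y to its left, z up, the work surface at z = 0. Lengths are in m, angles in rad, forces in N, time in s.
With the tool pointing down it reaches from about 0.4 to 0.85 m from the base axis. Payload 10.4 kg.
Tool frame: the origin (TCP) lies midway between the tips of the shut fingers; the grasp point (between the pads) lies 19 mm behind it (r.grasp_offset is the distance from the TCP to the grasp point, in m); x points along the fingers, y is the direction in which the jaws open and shut, and the axes are right-handed (so a half turn about x gives the same grasp; the last joint's range is limited). The gripper opens to 87 mm and grips with 3 to 60 N. Pads are 19 mm wide; open, the fingers measure 117 mm over their backs; the gripper's body (75 mm by 190 mm) begins 51 mm behind the grasp point.
Start: joints at [-1.258, 0.332, -0.065, 1.46, 0.022, 1.35, -0.088], TCP at [0.206, 0.59, 0.223] pointing down, gripper open.
Joint ranges: [-2.6, 2.6], [-0.5, 2.12], [-1.47, 1.34], [0.16, 2.42], [-1.27, 4.41], [0.06, 2.06], [-2.6, 2.6]. Speed limits (rad/s): [2.22, 2.22, 2.79, 2.79, 3.14, 3.14, 3.14].

### API

Orientations are given as a unit quaternion [x, y, z, w].
In Python, from bench import r, vision, close_job gives the robot as it stands. The module is installed in compiled form; this text tells all that it offers.
- The arm moves only by the shell command python3 -m pendant 'ROWS' [OPENING] [FORCE]. ROWS is text: rows parted by semicolons, each of 6 numbers parted by spaces: the shift along the tool's x, y, z in units of 0.25 m (1.0 is 0.25 m), then the turn, a rotation vector about the tool's x, y, z in units of 1.5 rad (1.0 is 1.5 rad). A call has 1 to 8 rows; each row is the pose to reach, as a shift and turn from the pose commanded when the call began, along the tool's axes at that moment; what a row does not reach only later rows make up. A row lasts 1/10 s, in which the tool goes at most 50 mm and 8.59 degrees, less where a joint would pass 70% of its speed; a pose out of reach is approached as far as the arm can. A call with a number of a shift or a turn outside -1 to 1 is refused whole. A call with a gripper value outside its range is refused whole. OPENING is the gripper command: -1 is shut, 1 is fully open, values between are in proportion, set as the call begins (- or left out, the last holds). The fingers move at their own pace and stop on an object; FORCE is the grip in N (left out, the last holds). Time passes only in rows, so rows that repeat a pose let the fingers close. It gives the time, the measured TCP pose, the force and the opening at its end, in the units of the state.
- r.read_state(): the state, without advancing time (a new reading comes with each control period).
- vision.camera(name): name is "scene" or "top"; returns (picture, depth): 480x640x3 uint8, blue, green, red; 480x640 float32, m along the optical axis (not along the pixel's ray), 0 where there is no reading.
- vision.get_calibration(name): a dict with "camera_matrix" (3x3 intrinsics, pixels), "rvec" (rotation vector, rad) and "tvec" (3), from world to camera coordinates, as OpenCV has them. Camera axes: x right, y down, z forward; pixel columns grow to the right and rows downward; lengths in m; the calibration is good to about 2 mm. A picture is of the moment at which its call begins. get_calibration takes no time and is no camera call.
- close_job(): hands the job in, once; it reports no verdict.
The state is a dict: "time": time; "joint_positions": joint angles; "joint_vel": joint speeds; "joint_torque": joint torques, N m; "ee_pos": TCP position; "eef_rot": TCP orientation; "ft_force": force on the tool from outside, world axes, zero at the start; "torque": the same for the moment, N m; "width": finger opening in m.
Only numpy, scipy, OpenCV 4.12 (cv2) and the standard library are available. Lean on these libraries where they do the work, as an engineer would, in place of code of your own. Each camera call takes 0.05 s, during which the arm holds its last target. There are 200 camera calls.

## Working session

There is one attempt and no reset: what is moved stays moved. The work goes in short steps, Python scripts to look and compute and a shell command to move; the robot and the scene stay as the last step left them, time stands still between calls to the robot, and variables do not carry over. Pictures are saved under pics/ and viewed, about 8 in all and at most 12, crops included, and the job is handed in when it is done.

```bash
mkdir -p pics
cat > h.py <<'E'
import numpy as np, cv2
from bench import r, vision
def cal(n):
    c=vision.get_calibration(n); R=cv2.Rodrigues(np.array(c['rvec'],float))[0]
    return np.array(c['camera_matrix'],float),R,np.array(c['tvec'],float).ravel()
def cloud(n,d):
    K,R,t=cal(n); v,u=np.mgrid[0:480,0:640]
    p=np.stack([(u-K[0,2])/K[0,0]*d,(v-K[1,2])/K[1,1]*d,d],-1)
    return (p-t)@R   # world
def proj(n,P):
    K,R,t=cal(n); q=(np.atleast_2d(P)@R.T+t)@K.T; return q[:,:2]/q[:,2:]
E
python3 - <<'E'
from h import *
for n in('top','scene'):
    im,d=vision.camera(n); cv2.imwrite(f'pics/{n}0.png',im); np.save(f'{n}0.npy',d)
    K,R,t=cal(n); print(n,K[0,0],-R.T@t, R[2])
print(r.read_state())
E
```

```text
top 471.4126851717969 [0.35078071 0.01209203 1.35379056] [ 0.14478052  0.00556333 -0.98944815]
scene 612.5118503587196 [1.30522193 0.85868806 0.81279745] [-0.55516678 -0.63575687 -0.53628635]
{'time': 0.1, 'joint_positions': array([-1.25759146,  0.33283137, -0.06471639,  1.46084419,  0.02160387,
        1.34989199, -0.08850101]), 'joint_vel': array([ 0.00046129, -0.00334815,  0.00068705, -0.00124462, -0.00141412,
       -0.00231173,  0.00014031]), 'joint_torque': array([ 1.53388533e-03, -6.24543571e+01,  2.44122301e-02, -3.90710843e+01,
       -6.13303087e-02,  3.66440392e-02,  1.15888338e-04]), 'ee_pos': array([0.20583856, 0.58977185, 0.22182564]), 'eef_rot': array([ 0.11770718,  0.6972213 , -0.11860468,  0.6971086 ]), 'ft_force': array([-0.29194886, -0.22548699,  0.19275793]), 'torque': array([ 0.01518167, -0.05004131, -0.0377693 ]), 'width': 0.08713476885895861}
```

View pics/top0.png

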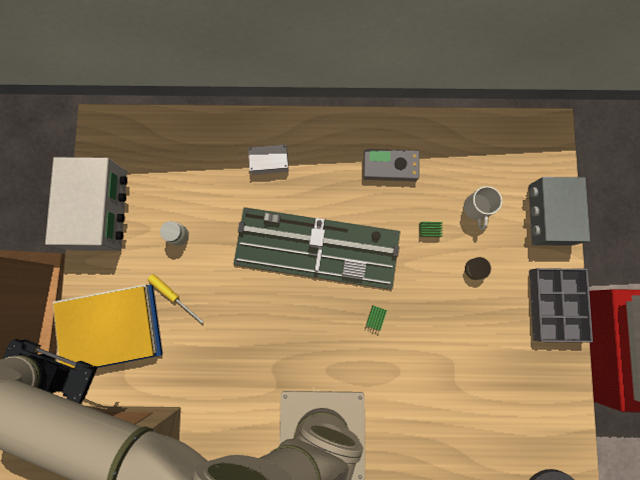

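View pics/scene0.png

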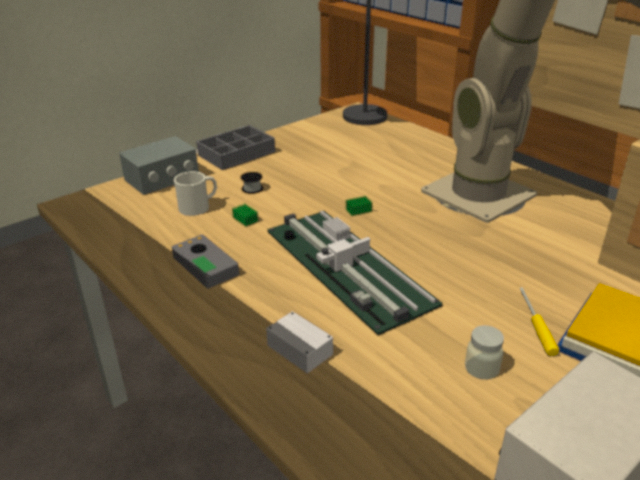

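The images show the lookalikes in the top view: bare finned sink in the channel at (354,269), green finned blocks at (430,230) and (376,319), and the aluminium project box at (268,160). I choose (354,269). The stop is at (318,235), the index block at (271,216) and the dial knob at (376,237). Jig +y points image-left, roughly world +y.

```bash
cat >> h.py <<'E'
def onplane(n,uv,z):
    K,R,t=cal(n); uv=np.atleast_2d(np.asarray(uv,float))
    d=np.c_[(uv[:,0]-K[0,2])/K[0,0],(uv[:,1]-K[1,2])/K[1,1],np.ones(len(uv))]@R
    o=-R.T@t; return o+d*((z-o[2])/d[:,2])[:,None]
E
python3 - <<'E'
from h import *
im=cv2.imread('pics/top0.png'); d=np.load('top0.npy'); P=cloud('top',d)
hsv=cv2.cvtColor(im,cv2.COLOR_BGR2HSV)
m=np.zeros((480,640),np.uint8); roi=(slice(200,295),slice(228,405))
x=(P[...,2]>0.006)&(P[...,2]<0.1)
wood=(hsv[...,0]>8)&(hsv[...,0]<28)&(hsv[...,1]>60)
m[roi]=(~wood)[roi]*255
m=cv2.morphologyEx(m,cv2.MORPH_OPEN,np.ones((3,3)))
cs,_=cv2.findContours(m,cv2.RETR_EXTERNAL,cv2.CHAIN_APPROX_NONE); c=max(cs,key=cv2.contourArea)
w=onplane('top',c[:,0],0.012)[:,:2]
print('rect',cv2.minAreaRect((w*1000).astype(np.float32)))
bench=P[300:330,240:340,2]; print('benchz',np.median(bench))
cc=im[200:300,225:410]; cv2.imwrite('pics/crop1.png',cv2.resize(cc,None,fx=4,fy=4,interpolation=cv2.INTER_CUBIC))
E
```

```text
rect ((515.6990966796875, 21.358306884765625), (462.5065002441406, 169.10821533203125), 81.89149475097656)
benchz -0.0016668454633140717
```

View pics/crop1.png

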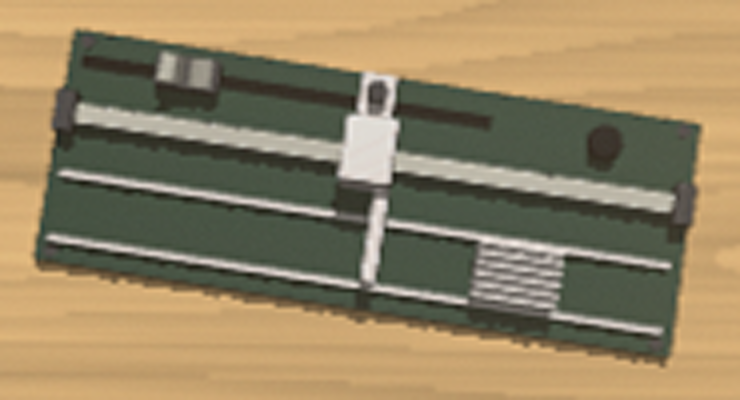

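The crop confirms the bare finned sink lies in the channel at crop (517,277). The stop block is at (368,150), the knob at (378,93), the index block at x 157–218, y 70, and the dial knob at (604,145). The plate fit of 462 x 169 mm matches the given size.

```bash
cat >> h.py <<'E'
from scipy.spatial.transform import Rotation as Ro
O=np.array([0.5157,0.0214,0]); a=np.radians(-8.11)
J=Ro.from_euler('z',a).as_matrix()   # columns: jig axes
def tojig(P): return (P-O)@J
def towld(p): return O+J@np.asarray(p,float)
# tool: x down, y along +-jig x
def goal(sgn=1):
    X=np.array([0,0,-1.]);Y=sgn*J[:,0]; return Ro.from_matrix(np.c_[X,Y,np.cross(X,Y)])
def rel(pj,sgn=1):
    s=r.read_state(); R=Ro.from_quat(s['eef_rot']); d=R.inv().apply(towld(pj)-s['ee_pos'])
    t=(R.inv()*goal(sgn)).as_rotvec()
    print('jig now',tojig(s['ee_pos']).round(4),'shift',(d/.25).round(3),'turn',(t/1.5).round(3),'mm',(np.linalg.norm(d)*1e3).round(),'deg',np.degrees(np.linalg.norm(t)).round(1),'F',s['ft_force']@J,'t',s['time'])
E
python3 - <<'E'
from h import *
d=np.load('top0.npy'); P=tojig(cloud('top',d)); 
def reg(x0,x1,y0,y1,z0,z1):
    q=P[(P[...,0]>x0)&(P[...,0]<x1)&(P[...,1]>y0)&(P[...,1]<y1)&(P[...,2]>z0)&(P[...,2]<z1)]
    print(len(q),q.min(0).round(4),np.median(q,0).round(4),q.max(0).round(4))
print('block');reg(0,45,-.1,.1,.058,.08)
print('arm');reg(-70,-.01,-.08,.08,.044,.06)
print('sink');reg(-.07,-.02,-.2,.0,.03,.046)
print('index');reg(.045,.08,.04,.2,.018,.04)
print('knob');reg(.05,.075,-.05,.05,.06,.08)
for nm,uv,z in [('stopblk edges',[(341.,184),(394,184),(348,115),(398,116)],.068),('knob',[(378,93)],.073),('index ends',[(157,70),(218,80),(175,70),(188,70),(205,72)],.026),('sinkcorners',[(480,240),(563,250),(470,302),(556,312)],.042),('dial',[(604,145)],.028)]:
    uv=np.array(uv,float)/4+[225,200]; print(nm,tojig(onplane('top',uv,z))[:,:2].round(4).tolist())
rel([.022,-.12,.12],1); rel([.022,-.12,.12],-1)
im=cv2.imread('pics/scene0.png'); c=im[200:340,260:450]; cv2.imwrite('pics/crop2.png',cv2.resize(c,None,fx=4,fy=4,interpolation=cv2.INTER_CUBIC))
E
```

```text
block
262 [ 0.0001 -0.0168  0.0581] [0.0283 0.0011 0.0662] [0.0753 0.0193 0.0764]
arm
97 [-0.4796 -0.0776  0.044 ] [-0.0482 -0.0136  0.0491] [-0.0106 -0.0072  0.0589]
sink
163 [-0.0656 -0.1445  0.0301] [-0.0433 -0.112   0.0397] [-0.0224 -0.0075  0.0459]
index
133 [0.0492 0.115  0.0201] [0.0602 0.1362 0.0308] [0.0736 0.1612 0.04  ]
knob
33 [ 0.0535 -0.01    0.0606] [0.0617 0.0008 0.071 ] [0.0749 0.0123 0.0764]
stopblk edges [[-0.0063, 0.0157], [-0.0007, -0.0203], [0.0419, 0.0184], [0.0465, -0.0159]]
knob [[0.0594, 0.0001]]
index ends [[0.0599, 0.1603], [0.0594, 0.1159], [0.0619, 0.1475], [0.0633, 0.1383], [0.0637, 0.1261]]
sinkcorners [[-0.0272, -0.0853], [-0.0253, -0.1435], [-0.071, -0.0847], [-0.0687, -0.1447]]
dial [[0.0547, -0.1631]]
jig now [-0.3869  0.519   0.2218] shift [ 0.41  -2.192  2.098] turn [0.918 0.001 0.001] mm 765.0 deg 78.9 F [-0.25721874 -0.26441831  0.19275793] t 0.1
jig now [-0.3869  0.519   0.2218] shift [ 0.41  -2.192  2.098] turn [-1.177e+00 -1.000e-03  1.000e-03] mm 765.0 deg 101.1 F [-0.25721874 -0.26441831  0.19275793] t 0.1
```

View pics/crop2.png

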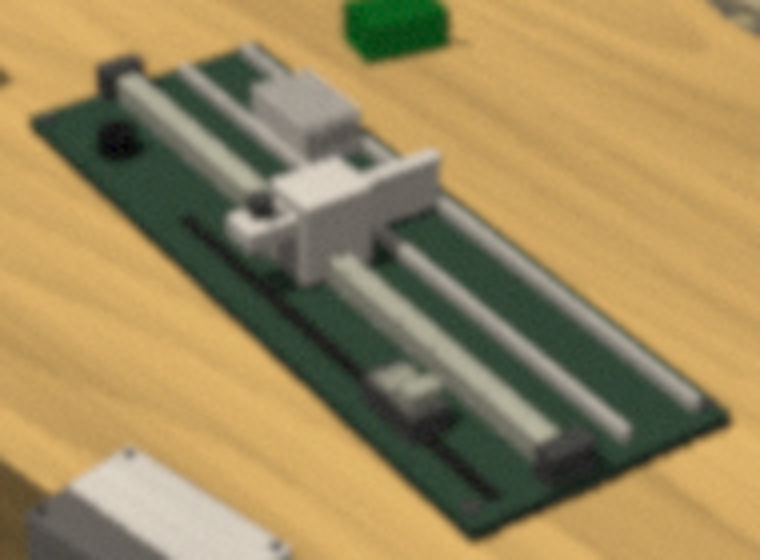

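```bash
python3 -m pendant '0 -1 0.96 0.46 0 0;0 -1 0.96 0.46 0 0;0 -1 0.96 0.46 0 0;0 -1 0.96 0.46 0 0;0 -1 0.96 0.46 0 0;0 -1 0.96 0.46 0 0;0 -1 0.96 0.46 0 0;0 -1 0.96 0.46 0 0' -1 30; python3 -c "
from h import *
rel([.022,-.065,.12])"
```

```text
time: 0.9
ee_pos: [0.3529, 0.2694, 0.2226]
eef_rot: [0.349, 0.614, -0.35, 0.615]
ft_force: [-0.4, 0.4, 0.4]
width: 0.031
jig now [-0.1962  0.2225  0.2226] shift [ 0.411 -0.042  1.443] turn [ 0.452  0.    -0.   ] mm 375.0 deg 38.9 F [-0.45255574  0.30497577  0.3705148 ] t 0.9
```

```bash
python3 -m pendant '0.2 -0.03 1 0.45 0 0;0.2 -0.03 1 0.45 0 0;0.2 -0.03 1 0.45 0 0;0.2 -0.03 1 0.45 0 0;0.2 -0.03 1 0.45 0 0;0.2 -0.03 1 0.45 0 0;0.2 -0.03 1 0.45 0 0'; python3 -c "
from h import *
rel([.022,-.065,.12])"
```

```text
time: 1.6
ee_pos: [0.4733, 0.0563, 0.172]
eef_rot: [-0.532, -0.466, 0.532, -0.466]
ft_force: [-0.0, 0.4, -1.1]
width: 0.0002
jig now [-0.0469  0.0286  0.172 ] shift [0.208 0.272 0.377] turn [0.006 0.001 0.001] mm 127.0 deg 0.5 F [-0.06028762  0.41447355 -1.05548291] t 1.6
```

```bash
python3 -m pendant '0.2 0.27 0.38 0 0 0;0.2 0.27 0.38 0 0 0;0.2 0.27 0.38 0 0 0;0.2 0.27 0.38 0 0 0;0.2 0.27 0.38 0 0 0'; python3 -c "
from h import *
rel([.022,-.055,.045])"
```

```text
time: 2.1
ee_pos: [0.5277, -0.0439, 0.1223]
eef_rot: [-0.531, -0.467, 0.531, -0.467]
ft_force: [-0.0, 0.7, -0.5]
width: 0.0004
jig now [ 0.0211 -0.0629  0.1223] shift [ 0.309  0.004 -0.032] turn [ 0.009 -0.     0.001] mm 78.0 deg 0.8 F [-0.12295565  0.66381149 -0.47465878] t 2.1
```

```bash
python3 -m pendant '0.15 0 0 0.01 0 0;0.3 0 0 0.01 0 0;0.3 0 0 0.01 0 0;0.3 0 0 0.01 0 0'; python3 -c "
from h import *
rel([.022,-.03,.045])
im,d=vision.camera('scene');cv2.imwrite('pics/crop3.png',cv2.resize(im[180:340,260:450],None,fx=4,fy=3.7,interpolation=cv2.INTER_CUBIC))"
```

```text
time: 2.5
ee_pos: [0.528, -0.044, 0.0485]
eef_rot: [0.534, 0.463, -0.534, 0.463]
ft_force: [0.7, 0.5, 0.8]
width: 0.0003
jig now [ 0.0214 -0.063   0.0485] shift [ 0.014  0.002 -0.132] turn [-0.001 -0.     0.   ] mm 33.0 deg 0.1 F [0.60510898 0.57794916 0.79836615] t 2.5
```

View pics/crop3.png

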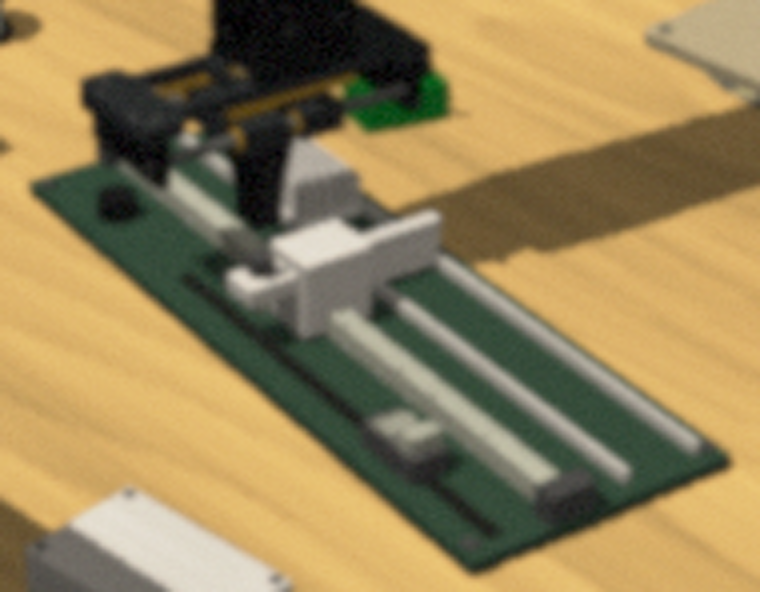

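The finger (crop 258,200) stands behind the stop block (320,250), clear of the sink and knob.

```bash
python3 -m pendant '0.01 0 -0.08 0 0 0;0.01 0 -0.12 0 0 0;0.01 0 -0.14 0 0 0;0.01 0 -0.17 0 0 0;0.01 0 -0.2 0 0 0;0.01 0 -0.24 0 0 0;0.01 0 -0.28 0 0 0;0.01 0 -0.32 0 0 0'; python3 -c "
from h import *
rel([.022,.085,.047])"
```

```text
time: 3.35
ee_pos: [0.5397, 0.0343, 0.045]
eef_rot: [0.535, 0.462, -0.535, 0.463]
ft_force: [0.0, -1.4, 1.7]
width: 0.0006
jig now [0.0219 0.0162 0.045 ] shift [-0.008 -0.001 -0.275] turn [-0.002  0.    -0.   ] mm 69.0 deg 0.2 F [ 0.24003204 -1.34541955  1.7242298 ] t 3.35
```

```bash
python3 -m pendant '0 0 -0.04 0 0 0;0 0 -0.08 0 0 0;0 0 -0.12 0 0 0;0 0 -0.16 0 0 0;0 0 -0.19 0 0 0;0 0 -0.21 0 0 0;0 0 -0.22 0 0 0;0 0 -0.22 0 0 0'; python3 -c "
from h import *
rel([.022,.085,.047])
im,d=vision.camera('top');P=tojig(cloud('top',d));np.save('t1.npy',d);cv2.imwrite('pics/t1.png',im)
q=P[(P[...,0]>-.07)&(P[...,0]<-.01)&(abs(P[...,1]-.05)<.12)&(P[...,2]>.044)&(P[...,2]<.056)];print('arm',np.median(q,0))
"
```

```text
time: 4.15
ee_pos: [0.5473, 0.0884, 0.0449]
eef_rot: [-0.535, -0.463, 0.535, -0.462]
ft_force: [-0.1, 0.0, -0.8]
width: 0.0003
jig now [0.0219 0.0708 0.0449] shift [-0.008  0.    -0.057] turn [-0.002 -0.     0.   ] mm 14.0 deg 0.2 F [-0.12276833 -0.00365991 -0.83497885] t 4.15
arm [nan nan nan]
  return _methods._mean(a, axis=axis, dtype=dtype,
  ret = um.true_divide(
```

```bash
python3 -m pendant '0 0 -0.02 0 0 0;0 0 -0.04 0 0 0;0 0 -0.05 0 0 0;0 0 -0.06 0 0 0;0 0 -0.06 0 0 0'; python3 -c "
from h import *
rel([.022,.1,.045])
im,d=vision.camera('scene');cv2.imwrite('pics/crop4.png',cv2.resize(im[225:335,310:450],None,fx=5,fy=5,interpolation=cv2.INTER_CUBIC))"
```

```text
time: 4.7
ee_pos: [0.5496, 0.1034, 0.045]
eef_rot: [0.535, 0.463, -0.535, 0.463]
ft_force: [-0.1, 0.4, -0.4]
width: 0.0003
jig now [0.022 0.086 0.045] shift [-0.    -0.    -0.056] turn [-0.002 -0.     0.   ] mm 14.0 deg 0.2 F [-0.13576788  0.35186227 -0.42327437] t 4.7
```

View pics/crop4.png

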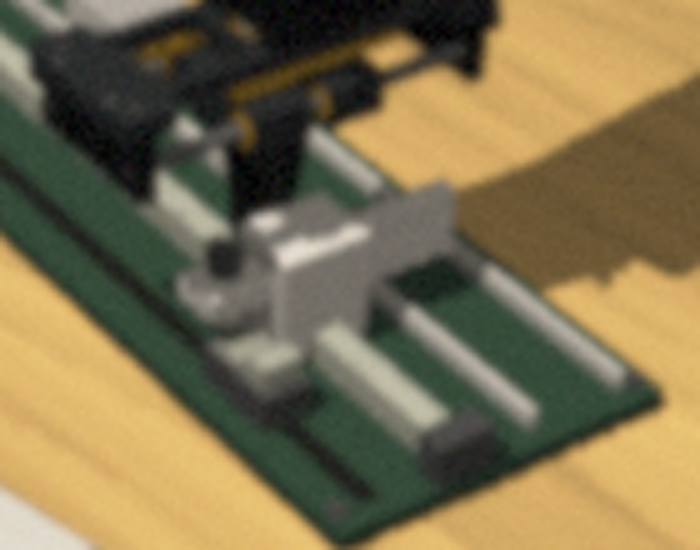

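The stop (crop 320,280) is just before the index block (258,370). From here I step slowly and watch the force.

```bash
p(){ grep -E 'ee_pos|ft_f' | tr '\n' ' '; echo; }
python3 -m pendant '0 0 -0.008 0 0 0'|p; python3 -m pendant '0 0 -0.008 0 0 0'|p; python3 -m pendant '0 0 -0.006 0 0 0'|p; python3 -m pendant '0 0 -0.006 0 0 0'|p; python3 -m pendant '0 0 -0.004 0 0 0'|p; python3 -m pendant '0 0 -0.004 0 0 0'|p; python3 -m pendant '0 0 -0.004 0 0 0'|p; python3 -c "
from h import *
rel([.022,.1,.045])"
```

```text
ee_pos: [0.55, 0.1045, 0.0451] ft_force: [-1.2, -2.4, 0.2] 
ee_pos: [0.5503, 0.1066, 0.0451] ft_force: [0.2, -1.6, 0.2] 
ee_pos: [0.5505, 0.1083, 0.0451] ft_force: [-1.0, -1.7, 0.1] 
ee_pos: [0.5507, 0.1098, 0.0451] ft_force: [-0.8, -1.5, 0.9] 
ee_pos: [0.5509, 0.1109, 0.0451] ft_force: [0.1, -1.9, 1.5] 
ee_pos: [0.551, 0.1117, 0.0451] ft_force: [-0.4, -1.5, 1.2] 
ee_pos: [0.5511, 0.1124, 0.0451] ft_force: [-1.0, -4.0, 2.0] 
jig now [0.0222 0.0951 0.0451] shift [ 0.    -0.001 -0.02 ] turn [-0.002  0.     0.   ] mm 5.0 deg 0.2 F [-0.45289715 -4.12223295  2.03616128] t 5.45
```

```bash
p(){ grep -E 'ee_pos|ft_f' | tr '\n' ' '; echo; }
for i in 1; do python3 -m pendant '0 0 -0.004 0 0 0'|p; python3 -m pendant '0 0 -0.004 0 0 0'|p; python3 -m pendant '0 0 -0.004 0 0 0'|p; python3 -m pendant '0 0 -0.004 0 0 0'|p; done
```

```text
ee_pos: [0.5512, 0.113, 0.0451] ft_force: [-1.3, -5.3, 4.0] 
ee_pos: [0.5513, 0.1139, 0.0451] ft_force: [-1.5, -5.8, 3.3] 
ee_pos: [0.5514, 0.1148, 0.0451] ft_force: [-2.2, -5.9, 3.5] 
ee_pos: [0.5516, 0.1158, 0.0451] ft_force: [-1.0, -5.7, 3.2]
```

```bash
p(){ grep -E 'ee_pos|ft_f' | tr '\n' ' '; echo; }
python3 -m pendant '0 0 -0.004 0 0 0'|p; python3 -m pendant '0 0 -0.004 0 0 0'|p; python3 -m pendant '0 0 -0.004 0 0 0'|p
```

```text
ee_pos: [0.5517, 0.1167, 0.0451] ft_force: [-2.2, -5.6, 3.3] 
ee_pos: [0.5518, 0.1177, 0.0451] ft_force: [-2.0, -5.6, 4.4] 
ee_pos: [0.552, 0.1189, 0.0451] ft_force: [-1.1, -5.5, 2.4]
```

```bash
p(){ grep -E 'ee_pos|ft_f' | tr '\n' ' '; echo; }
python3 -m pendant '0 0 -0.004 0 0 0'|p; python3 -m pendant '0 0 -0.004 0 0 0'|p
```

```text
ee_pos: [0.5522, 0.1204, 0.0451] ft_force: [-0.1, -2.4, 2.0] 
ee_pos: [0.5525, 0.1222, 0.0451] ft_force: [0.3, 0.6, -0.3]
```

```bash
p(){ grep -E 'ee_pos|ft_f' | tr '\n' ' '; echo; }
python3 -m pendant '0 0 -0.004 0 0 0'|p
```

```text
ee_pos: [0.5525, 0.1235, 0.045] ft_force: [0.8, -0.5, 0.2]
```

```bash
p(){ grep -E 'ee_pos|ft_f' | tr '\n' ' '; echo; }
python3 -m pendant '0 0 -0.002 0 0 0'|p;python3 -m pendant '0 0 0 0 0 0'|p; python3 -c "
from h import *
rel([.022,.1,.045])
im,d=vision.camera('scene');cv2.imwrite('pics/crop5.png',cv2.resize(im[250:335,330:430],None,fx=7,fy=7,interpolation=cv2.INTER_CUBIC))
P=tojig(cloud('scene',d))
q=P[(P[...,0]>.005)&(P[...,0]<.04)&(P[...,1]>.1)&(P[...,1]<.19)&(P[...,2]>.035)&(P[...,2]<.06)]
print('front face y',len(q),np.percentile(q[:,1],[25,50,75]))
q=P[(P[...,0]>.05)&(P[...,0]<.075)&(P[...,1]>.11)&(P[...,1]<.16)&(P[...,2]>.055)]
print('knob',len(q),np.median(q,0),np.percentile(q[:,2],[50,80,90]))
d0=np.load('scene0.npy');P=tojig(cloud('scene',d0))
q=P[(P[...,0]>.005)&(P[...,0]<.04)&(P[...,1]>-.04)&(P[...,1]<.05)&(P[...,2]>.035)&(P[...,2]<.06)]
print('front face y before',len(q),np.percentile(q[:,1],[25,50,75]))
q=P[(P[...,0]>.05)&(P[...,0]<.075)&(P[...,1]>-.025)&(P[...,1]<.025)&(P[...,2]>.055)]
print('knob',len(q),np.median(q,0),np.percentile(q[:,2],[50,80,90]))
"
```

```text
ee_pos: [0.5526, 0.1239, 0.045] ft_force: [-0.1, 0.2, -0.4] 
ee_pos: [0.5526, 0.1236, 0.045] ft_force: [0.1, -0.7, -0.4] 
jig now [0.0221 0.1064 0.045 ] shift [ 0.    -0.     0.026] turn [-0.002 -0.    -0.   ] mm 6.0 deg 0.2 F [ 0.24123926 -0.67702723 -0.36399257] t 6.65
front face y 133 [0.1556652  0.15691662 0.15817401]
knob 1803 [0.05761645 0.12845014 0.32689383] [0.32689383 0.40348194 0.41717233]
front face y before 116 [0.0178391  0.01925349 0.02062013]
knob 120 [0.06439636 0.00675373 0.06162291] [0.06162291 0.07279984 0.07430571]
```

View pics/crop5.png

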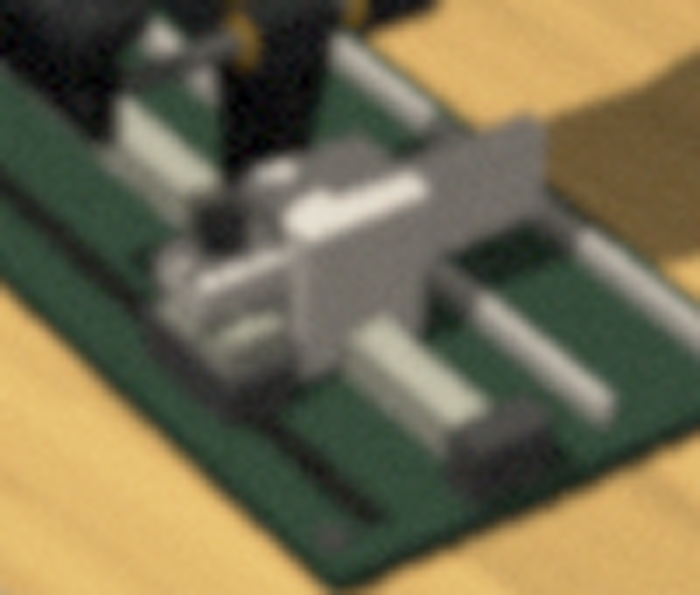

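Over the hump: the force fell from 5.6 N to 0, and the stop's front face moved 137.7 mm against an estimated 138 mm to the notch. The crop shows the pin (220,230) over the index block. I feel gently for the tooth side, stopping well below 11 N.

```bash
p(){ grep -E 'ee_pos|ft_f' | tr '\n' ' '; echo; }
python3 -m pendant '0 0 -0.004 0 0 0'|p;python3 -m pendant '0 0 -0.004 0 0 0'|p; python3 -m pendant '0 0 0 0 0 0'|p; python3 -c "
from h import *
im,d=vision.camera('scene')
for d,y in((d,.138),(np.load('scene0.npy'),0.)):
  P=tojig(cloud('scene',d)); dark=(P[...,2]>.06)&(P[...,2]<.085)&(abs(P[...,0]-.062)<.008)&(abs(P[...,1]-y)<.01)
  q=P[dark];print('knob',len(q),np.median(q,0).round(4),np.percentile(q[:,2],[50,80,90,97]).round(4))
"
```

```text
ee_pos: [0.5528, 0.1241, 0.045] ft_force: [-0.1, -0.2, 0.1] 
ee_pos: [0.5529, 0.1252, 0.045] ft_force: [-0.1, 0.1, 0.5] 
ee_pos: [0.5529, 0.1253, 0.045] ft_force: [0.6, 0.5, -0.3] 
knob 71 [0.0628 0.1434 0.0703] [0.0703 0.0745 0.075  0.0764]
knob 58 [0.0627 0.0058 0.0696] [0.0696 0.0741 0.0759 0.0766]
```

Knob height is unchanged from the start, so the pin is down, and it moved 137.6 mm. Both are consistent with the notch. I back off, lift and go behind the sink.

```bash
python3 -m pendant '0 0 0.1 0 0 0;0 0 0.2 0 0 0;-0.2 0 0.3 0 0 0;-0.25 0 0.5 0 0 0;-0.25 0 0.7 0 0 0;-0.25 0 0.85 0 0 0;-0.25 0 0.95 0 0 0;-0.25 0 1 0 0 0' ; python3 -c "
from h import *
rel([-.045,-.18,.105])"
```

```text
time: 7.85
ee_pos: [0.5161, -0.1251, 0.1078]
eef_rot: [0.536, 0.461, -0.536, 0.462]
ft_force: [0.2, 0.8, 0.3]
width: 0.0006
jig now [ 0.0211 -0.145   0.1078] shift [ 0.011 -0.263  0.142] turn [-0.005  0.    -0.   ] mm 75.0 deg 0.4 F [0.10932712 0.78560255 0.28475073] t 7.85
```

```bash
python3 -m pendant '0 -0.1 0.08 0 0 0;0 -0.2 0.15 0 0 0;0 -0.264 0.15 -0.003 0 0;0 -0.264 0.15 -0.003 0 0;0 -0.264 0.15 -0.003 0 0'; python3 -c "
from h import *
rel([-.045,-.18,.027])
d0=np.load('top0.npy')
im,d=vision.camera('scene');P=tojig(cloud('scene',d))
q=P[(abs(P[...,0]+.045)<.018)&(P[...,1]>-.16)&(P[...,1]<0)&(P[...,2]>.036)&(P[...,2]<.05)]
print('sink top',len(q),np.percentile(q,[2,50,98],axis=0).round(4))
cv2.imwrite('pics/crop6.png',cv2.resize(im[180:340,260:450],None,fx=4,fy=3.7,interpolation=cv2.INTER_CUBIC))"
```

```text
time: 8.35
ee_pos: [0.4471, -0.1488, 0.1078]
eef_rot: [0.534, 0.464, -0.533, 0.464]
ft_force: [0.5, -0.2, 0.5]
width: 0.0
jig now [-0.0439 -0.1781  0.1078] shift [ 0.323 -0.005  0.008] turn [ 0.002 -0.001 -0.001] mm 81.0 deg 0.2 F [ 0.48055257 -0.09536671  0.51140669] t 8.35
sink top 213 [[-0.0596 -0.1439  0.0367]
 [-0.0427 -0.1127  0.0415]
 [-0.0277 -0.0825  0.0465]]
```

View pics/crop6.png

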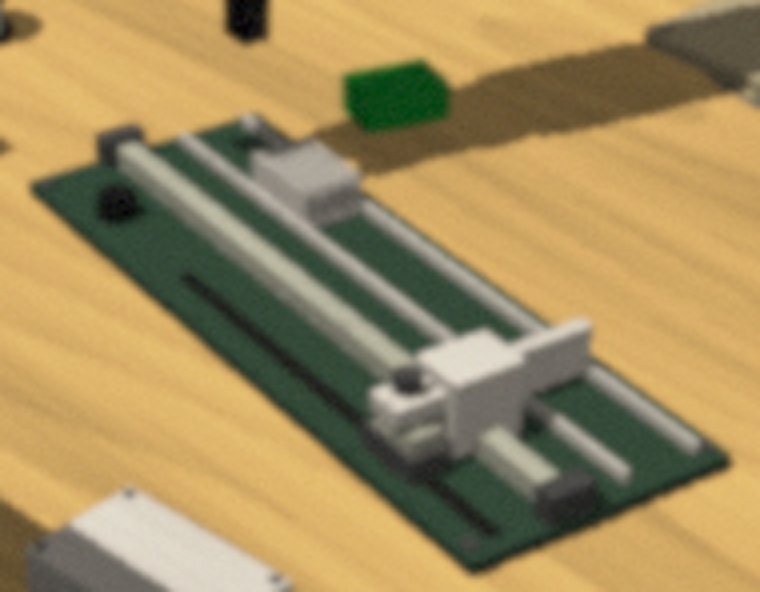

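The picture shows the stop parked over the index block (crop 410,400), the sink untouched (305,175) and the dial knob still in place (118,200).

```bash
python3 -m pendant '0.15 -0.004 0 0 0 0;0.28 -0.004 0 0 0 0;0.32 -0.004 0 0 0 0;0.32 -0.004 0 0 0 0;0.32 -0.004 0 0 0 0'; python3 -m pendant '0 0 -0.03 0 0 0;0 0 -0.06 0 0 0;0 0 -0.08 0 0 0;0 0 -0.1 0 0 0;0 0 -0.12 0 0 0;0 0 -0.14 0 0 0;0 0 -0.17 0 0 0;0 0 -0.2 0 0 0'; python3 -c "
from h import *
rel([-.045,.03,.027])"
```

```text
time: 8.9
ee_pos: [0.4461, -0.1499, 0.0285]
eef_rot: [0.534, 0.463, -0.534, 0.464]
ft_force: [-0.2, -0.4, 0.2]
width: 0.0004
time: 9.7
ee_pos: [0.4521, -0.0998, 0.0275]
eef_rot: [-0.534, -0.464, 0.534, -0.464]
ft_force: [-0.5, -0.9, 1.1]
width: 0.0004
jig now [-0.0459 -0.1289  0.0275] shift [ 0.002  0.004 -0.636] turn [0.001 0.    0.   ] mm 159.0 deg 0.0 F [-0.40583701 -0.96823418  1.0570958 ] t 9.7
```

```bash
python3 -m pendant '0 0 -0.04 0 0 0;0 0 -0.08 0 0 0;0 0 -0.12 0 0 0;0 0 -0.16 0 0 0;0 0 -0.2 0 0 0;0 0 -0.24 0 0 0;0 0 -0.28 0 0 0;0 0 -0.32 0 0 0'; python3 -m pendant '0 0.004 -0.04 0 0 0;0 0.004 -0.08 0 0 0;0 0.004 -0.12 0 0 0;0 0.004 -0.16 0 0 0;0 0.004 -0.19 0 0 0;0 0.004 -0.21 0 0 0;0 0.004 -0.22 0 0 0;0 0.004 -0.225 0 0 0'; python3 -c "
from h import *
rel([-.045,.05,.027])
im,d=vision.camera('scene');cv2.imwrite('pics/crop7.png',cv2.resize(im[200:330,300:450],None,fx=5,fy=4.5,interpolation=cv2.INTER_CUBIC))"
```

```text
time: 10.5
ee_pos: [0.4633, -0.0201, 0.0275]
eef_rot: [-0.534, -0.464, 0.534, -0.464]
ft_force: [-0.1, -2.9, 1.1]
width: 0.0007
time: 11.3
ee_pos: [0.4721, 0.0346, 0.0275]
eef_rot: [-0.534, -0.464, 0.534, -0.464]
ft_force: [0.2, -1.4, 0.2]
width: 0.0004
jig now [-0.045   0.007   0.0275] shift [ 0.002  0.    -0.172] turn [ 0.001 -0.     0.   ] mm 43.0 deg 0.1 F [ 0.34875522 -1.33905047  0.1883195 ] t 11.3
```

View pics/crop7.png

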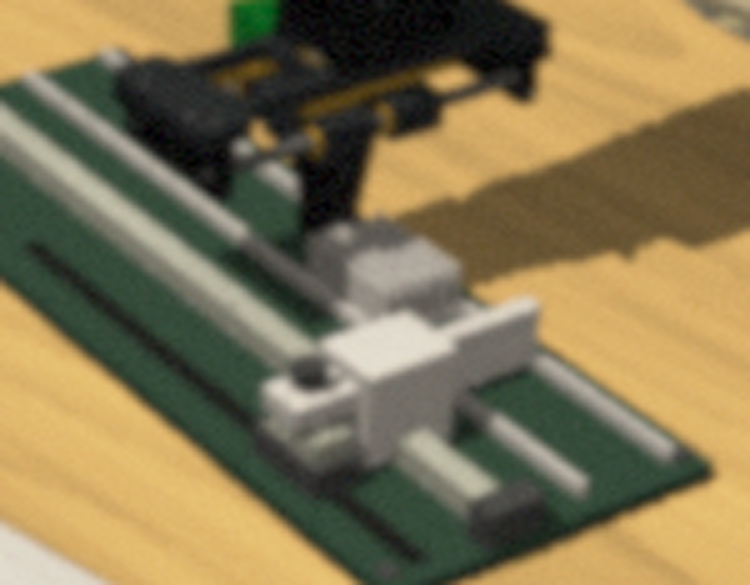

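The sink (crop 385,270) slides straight in the channel towards the arm. The gap is about 40 mm.

```bash
p(){ grep -E 'ee_pos|ft_f' | tr '\n' ' '; echo; }
python3 -m pendant '0 0 -0.03 0 0 0;0 0 -0.06 0 0 0;0 0 -0.08 0 0 0;0 0 -0.1 0 0 0;0 0 -0.115 0 0 0;0 0 -0.125 0 0 0;0 0 -0.13 0 0 0'|p
python3 -m pendant '0 0 -0.006 0 0 0'|p; python3 -m pendant '0 0 -0.006 0 0 0'|p; python3 -m pendant '0 0 -0.004 0 0 0'|p; python3 -m pendant '0 0 -0.004 0 0 0'|p
python3 -c "
from h import *
rel([-.045,.05,.027])"
```

```text
ee_pos: [0.4767, 0.0669, 0.0275] ft_force: [1.1, -1.1, 0.1] 
ee_pos: [0.4768, 0.0681, 0.0275] ft_force: [0.1, -0.9, -0.4] 
ee_pos: [0.4771, 0.0697, 0.0275] ft_force: [0.1, -2.1, -1.3] 
ee_pos: [0.4772, 0.0707, 0.0275] ft_force: [-0.0, -0.7, -0.1] 
ee_pos: [0.4774, 0.0717, 0.0275] ft_force: [0.3, -0.4, -1.5] 
jig now [-0.045   0.0444  0.0275] shift [ 0.002  0.    -0.022] turn [ 0.001 -0.    -0.   ] mm 6.0 deg 0.1 F [ 0.3348769  -0.31318258 -1.53923479] t 12.45
```

```bash
p(){ grep -E 'ee_pos|ft_f' | tr '\n' ' '; echo; }
python3 -m pendant '0 0 -0.004 0 0 0'|p; python3 -m pendant '0 0 -0.004 0 0 0'|p; python3 -m pendant '0 0 -0.004 0 0 0'|p
```

```text
ee_pos: [0.4775, 0.0727, 0.0275] ft_force: [0.6, -0.1, -1.5] 
ee_pos: [0.4777, 0.0737, 0.0275] ft_force: [-0.3, -0.2, -1.2] 
ee_pos: [0.4778, 0.0747, 0.0275] ft_force: [0.3, -1.0, -0.0]
```

```bash
p(){ grep -E 'ee_pos|ft_f' | tr '\n' ' '; echo; }
python3 -m pendant '0 0 -0.003 0 0 0'|p; python3 -m pendant '0 0 -0.003 0 0 0'|p
```

```text
ee_pos: [0.4779, 0.0755, 0.0275] ft_force: [0.6, -0.2, -0.2] 
ee_pos: [0.478, 0.0762, 0.0275] ft_force: [-0.3, -1.1, -0.4]
```

```bash
p(){ grep -E 'ee_pos|ft_f' | tr '\n' ' '; echo; }
python3 -m pendant '0 0 -0.003 0 0 0'|p; python3 -m pendant '0 0 0 0 0 0'|p
```

```text
ee_pos: [0.4781, 0.0769, 0.0275] ft_force: [-0.1, -0.5, -0.8] 
ee_pos: [0.4782, 0.077, 0.0275] ft_force: [0.3, -0.9, 0.1]
```

```bash
p(){ grep -E 'ee_pos|ft_f' | tr '\n' ' '; echo; }
python3 -m pendant '0 0 -0.003 0 0 0'|p; python3 -m pendant '0 0 0 0 0 0'|p
```

```text
ee_pos: [0.4782, 0.0776, 0.0276] ft_force: [-0.1, -2.9, 0.2] 
ee_pos: [0.4782, 0.0776, 0.0276] ft_force: [-0.6, -1.2, 0.5]
```

```bash
p(){ grep -E 'ee_pos|ft_f' | tr '\n' ' '; echo; }
python3 -m pendant '0 0 -0.002 0 0 0'|p; python3 -m pendant '0 0 0 0 0 0'|p
```

```text
ee_pos: [0.4782, 0.0777, 0.0275] ft_force: [-1.5, -3.4, 1.6] 
ee_pos: [0.4782, 0.0777, 0.0275] ft_force: [-0.8, -3.2, 2.4]
```

```bash
p(){ grep -E 'ee_pos|ft_f' | tr '\n' ' '; echo; }
python3 -m pendant '0 0 -0.002 0 0 0'|p; python3 -m pendant '0 0 0 0 0 0'|p; python3 -c "
from h import *
rel([-.045,.05,.027])
im,d=vision.camera('scene');P=tojig(cloud('scene',d))
q=P[(P[...,0]>.005)&(P[...,0]<.04)&(P[...,1]>.1)&(P[...,1]<.19)&(P[...,2]>.035)&(P[...,2]<.06)]
print('front face y',len(q),np.percentile(q[:,1],[25,50,75]))
q=P[(abs(P[...,0]-.062)<.008)&(abs(P[...,1]-.138)<.01)&(P[...,2]>.06)&(P[...,2]<.085)]
print('knob',np.median(q,0),np.percentile(q[:,2],[80,90,97]))"
```

```text
ee_pos: [0.4783, 0.078, 0.0275] ft_force: [-1.6, -5.7, 4.3] 
ee_pos: [0.4783, 0.078, 0.0275] ft_force: [-1.2, -5.7, 2.7] 
jig now [-0.045   0.0508  0.0275] shift [0.002 0.    0.003] turn [0. 0. 0.] mm 1.0 deg 0.0 F [-0.38010015 -5.84345709  2.6514905 ] t 13.75
front face y 132 [0.15615772 0.15714065 0.15819566]
knob [0.06329758 0.14304094 0.06963924] [0.07348718 0.07472989 0.07574256]
```

Firm contact: the force rose to 5.7 N (well under 11 N) within about 0.4 mm of tool travel. The stop's face stayed at 157 mm and the pin is down. I withdraw and check.

```bash
python3 -m pendant '0 0 0.01 0 0 0;0 0 0.04 0 0 0;0 0 0.12 0 0 0;0 0 0.2 0 0 0;-0.2 0 0.25 0 0 0;-0.4 0 0.3 0 0 0;-0.5 0 0.45 0 0 0;-0.5 0 0.6 0 0 0'; python3 -m pendant '-0.1 -0.15 0.2 0 0 0;-0.2 -0.3 0.4 0 0 0;-0.2 -0.3 0.6 0 0 0;-0.2 -0.3 0.6 0 0 0;-0.2 -0.3 0.6 0 0 0;-0.2 -0.3 0.6 0 0 0'; python3 -c "
from h import *
im,d=vision.camera('scene');P=tojig(cloud('scene',d))
q=P[(P[...,0]>.005)&(P[...,0]<.04)&(P[...,1]>.1)&(P[...,1]<.19)&(P[...,2]>.035)&(P[...,2]<.06)]
print('front face y',len(q),np.percentile(q[:,1],[25,50,75]))
a=im[215:325,320:440]
t,dt=vision.camera('top');b=t[195:275,235:325]
h=lambda x:cv2.resize(x,(400,400),interpolation=cv2.INTER_CUBIC)
cv2.imwrite('pics/crop8.png',np.hstack([h(a),h(b)]))
P=tojig(cloud('top',dt));q=P[(abs(P[...,0]+.045)<.018)&(P[...,1]>.03)&(P[...,1]<.16)&(P[...,2]>.034)&(P[...,2]<.045)];print('sink top y',np.percentile(q[:,1],[1,50,99]),len(q))
q=P[(abs(P[...,0]+.045)<.03)&(P[...,1]>.09)&(P[...,1]<.16)&(P[...,2]>.046)&(P[...,2]<.056)];print('arm y',np.percentile(q[:,1],[5,50,95]))"
```

```text
time: 14.6
ee_pos: [0.4595, -0.0709, 0.1565]
eef_rot: [0.536, 0.463, -0.531, 0.465]
ft_force: [1.1, -0.3, -1.1]
width: 0.0004
time: 15.2
ee_pos: [0.362, -0.208, 0.2026]
eef_rot: [0.535, 0.463, -0.534, 0.463]
ft_force: [0.5, 0.8, 0.2]
width: 0.0005
front face y 133 [0.15657646 0.15746174 0.15859867]
sink top y [0.06221611 0.09071113 0.1215645 ] 101
arm y [0.12127501 0.12631434 0.13057964]
```

View pics/crop8.png

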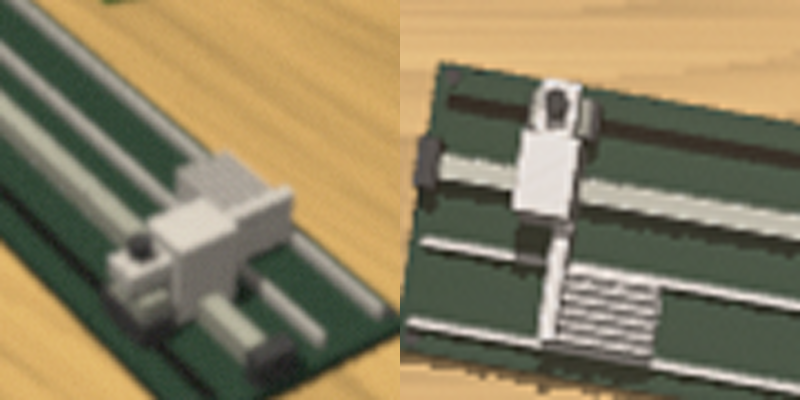

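The sink's end (right panel 560,300) lies against the stop's arm, the pin is over the index block, and the robot is clear.

```bash
python3 -c "
from bench import close_job
print(close_job())"
```

```text
the job is handed in; nothing more can be done
None
```

I pushed the stop along its rail into the notch, then pushed the heat sink up against it. The fingers were shut throughout. I handed the job in at about 15 s with the robot clear. No verdict was reported.

- **Stop in the notch:** The push took about 5.7 N over the low hump, then the force dropped to about 0. The stop had moved 137.7 mm, against my image estimate of 138 mm to the notch. The knob height was the same as at the start, so the pin was down.
- **Sink against the stop:** The sink slid at about 1 N, then the force rose to 5.7 N within about 0.4 mm of tool travel. That is well under the tooth's 11 N.
- **After withdrawing:** The stop's front face was at jig y = 157.5 mm, against 156.9 mm when it dropped in, which is within measuring noise. The sink's front end and the arm's rear face both measured about 121 mm, so they touch within camera accuracy of about 1–2 mm.
- **Not measured:** I checked the pin's seating by force, travel and knob height only; the camera cannot resolve the notch's 0.5 mm play. I didn't measure the bystanders. The robot showed no sign of touching them, and the dial knob was still in place after the stop push.

No check failed. One depth reading partway through came back empty because the arm blocked the top camera, so I used the scene camera instead.

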